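# Rock the massage-ball tub over the soak tray

## Robot

A 6-joint arm with a two-finger parallel gripper is mounted at the origin on the work surface. World frame = base frame: x ahead of the robot, y to its left, z up, the work surface at z = 0. Lengths are in m, angles in rad, forces in N, time in s.
With the tool pointing down it reaches from about 0.4 to 0.825 m from the base axis. Payload 7 kg.
Tool frame: the origin (TCP) lies on the mounting face of the last link; the fingertips stand 173 mm ahead of it and the grasp point (between the pads) lies bot.grasp_offset ahead of it (bot.grasp_offset is the distance from the TCP to the grasp point, in m); z points along the fingers, y is the line along which they close (so a half turn about z gives the same grasp; the last joint's range is limited). The gripper opens to 85 mm and grips with 20 to 120 N. Pads are 22 mm wide; open, the fingers measure 114 mm over their backs; the gripper's body (76 mm by 85 mm) begins 54 mm behind the grasp point. The pads swing forward as they close: fully open they stand 13 mm farther back than shut.
Start: joints at [-0.854, 0.359, 0.012, 0, -1.224, -0.288], TCP at [0.281, -0.614, 0.405] pointing down, gripper open.
Joint ranges: [-3.07, 3.07], [-1.43, 2.12], [-1.02, 1.25], [-3.03, 1.67], [-3.05, -0], [-3.03, 3.03]. Speed limits (rad/s): [2.39, 2.39, 3.01, 3.14, 3.14, 3.14].

## Interface

Orientations are given as [roll, pitch, yaw] about the fixed x, y, z axes, in that order (R = Rz(yaw) Ry(pitch) Rx(roll)).
In Python, from workcell import readout, eyes, order, nets, bot gives the robot as it stands. The module is installed in compiled form; this text tells all that it offers.
- The arm moves only by the tool step_arm, never from a script. Its argument "series" is a list of rows, each a list of 2 entries, a list of its own where there are three numbers: the shift along the tool's x, y, z in units of 30 mm (1.0 is 30 mm), then the turn about the tool's z in units of 6 degrees (1.0 is 6 degrees). A call has exactly 5 rows; each row shifts and turns the commanded pose from where the row before left it, along the tool's axes as they then stand; what a row does not reach is not made up. A row lasts 1/10 s, in which the tool goes at most 50 mm and 8.59 degrees, less where a joint would pass 70% of its speed; a pose out of reach is approached as far as the arm can. A call is refused whole if a number of a shift passes 1 or a number of a turn 1, either way. A call with a gripper value outside its range is refused whole. "hand" is the opening in per cent of the stroke, from 0 (shut) to 100 (fully open), set as the call begins (left out, the last holds). The fingers move at their own pace and stop on an object; "grip_force" is the grip in N (left out, the last holds). Time passes only in rows, so rows that do not move let the fingers close, or fill a call up. It gives the time, the measured TCP pose, the force, the opening and the grip force at its end, in the units of the state.
- readout.sense(): the state, without advancing time (a new reading comes with each control period).
- eyes.read_camera(name): name is "scene" or "top"; returns the picture (400x640x3 uint8, blue, green, red); there is no depth.
- eyes.camera_model(name): a dict with "vfov" (degrees; the focal length in pixels is half the picture's height over the tangent of half this angle, whatever the lens; pixels are square), "cx", "cy" (the principal point, pixels), "k1" (the pictures are not rectified: a ray, as slopes to the right and down, at radius r is drawn at 1 + k1 r^2 times it, then the intrinsics apply), "R" (3x3) and "t" (3): a world point X has camera coordinates R X + t. Camera axes: x right, y down, z forward; pixel columns grow to the right and rows downward; lengths in m; the calibration is good to about 2 mm. A picture is of the moment at which its call begins. camera_model takes no time and is no camera call.
- order.sign_off(): hands the job in; it is judged then, once.
Trained networks look in the newest picture that a camera, given by its name, has taken for a name from the list of things; names that differ only in an ending like _2 or _b are one class to them, and where a whole thing is asked for, a point or a joint stands for the part that bears it (a point fixed in the world has none). Each returns a list of dicts, best first, with "p" (0 to 1); they miss things now and then, are a little off and sometimes report something else, mostly with a low value. They report only what shows in the picture. A call takes as long as a camera call.
- nets.masks_of(camera, query): "mask" (400x640 bool, what is visible of it) and "xy" ([column, row] in pixels, amid what is visible of it).
The state is a dict: "time": time; "joints": joint angles; "qvel": joint speeds; "joint_torque": joint torques, N m; "tcp_pos": TCP position; "tool_rot": TCP orientation; "contact_force": force on the tool from outside, world axes, zero at the start; "moment": the same for the moment, N m; "gripper_width": opening from 0.0 (shut) to 1.0 (fully open); "gripper_force": force on a finger pad.
Only numpy, scipy, OpenCV 4.12 (cv2) and the standard library are available. Lean on these libraries where they do the work, as an engineer would, in place of code of your own. Each camera call takes 0.05 s, during which the arm holds its last target. There are 200 camera calls.

## Task

First slide the white soak tray along the table until its near end is up against the stand and it lies straight in front of the tub. Then twist the perforated cap free of the tub's two clips, lift it off and lay it flat, right way up, in the middle of the blue mat. Last, without ever lifting the heavy tub off the stand, rock it forward on its front base edge by the bar handle at its back until all four pink balls have rolled into the tray, and let it back down gently to stand upright on the stand. Leave the other things where they stand.

Things in the scene. Friction and masses are not known exactly. Their poses are not given: they have to be found in the camera images.
- stand: Fixed riser with a black rubber top, 300 x 120 x 80 mm (x, y, z), turned by up to about 10 degrees. Origin: centre of its underside; its front is its own -y side (towards the tray), front face at y = -60 mm; top at z = 80 mm.
- tub: Heavy glazed blue open tub, 1.8 kg +-15%, loose on the stand and turned like it within 3 degrees. Its base runs x -62..62, y -48..52 mm about the origin, at the underside. It pours towards its own -y. 115 mm tall, walls 5, floor 12 mm; sides and back upright, front wall leaning out. It balances at roughly 50 to 60 degrees of tilt and beyond that falls forward unless held.
- tub_edge (a point): Middle of the tub's front lower edge, the edge to rock on: (0, -48, 0) mm in the tub's frame. The edge runs along the tub's x.
- tub_handle (a point): Middle of the steel bar handle at the tub's back: round bar, 12 mm diameter, along the tub's x, at (0, 100, 108) mm in its frame; 42 mm free between bar and back wall, 80 mm free length between its two 10 mm arms. Pinched from above across the bar, it rolls between the finger pads as the tub tilts, so the gripper can stay pointing down.
- cap: Aluminium perforated disc cap, 136 mm across, 0.18 kg, with two orange lugs along its own +-x to 86 mm from the centre (30 mm wide, 4 mm thick). Origin: centre of the underside of its spigot (108 mm across, 6 mm deep); disc at z = 6..10 mm. On the tub the origin is at (0, -16, 109) mm of the tub's frame, its x along the tub's x within 9 degrees. Not threaded; turns easily.
- cap_grip (a point): On the cap's axis at z = 28 mm: the orange grip bar on top, 70 mm long along the cap's x, 18 mm wide, its top at z = 40 mm.
- tray: Loose white tray, 200 x 250 x 50 mm (x, y, z), walls 8 mm, floor 6 mm with grey stripes, 0.5 kg. Origin: centre of its underside. Its near end wall is at its own +y (towards the stand), its far end wall's middle at (0, -121, 50) mm. It starts some 75 to 145 mm short of the stand. Against the stand its origin lies at y = -185 mm in the stand's frame; centred on the tub when its x in the tub's frame is 0.
- mat: Square blue mat fixed to the table, 220 x 220 x 4 mm. Origin: centre of its underside.
- ball1: Pink glass massage ball, 40 mm diameter, 80 g; starts in the tub under the cap. Origin: its centre.
- ball2: Pink glass massage ball, 40 mm diameter, 80 g; starts in the tub under the cap. Origin: its centre.
- ball3: Pink glass massage ball, 40 mm diameter, 80 g; starts in the tub under the cap. Origin: its centre.
- ball4: Pink glass massage ball, 40 mm diameter, 80 g; starts in the tub under the cap. Origin: its centre.
- polish_red: Bystander: red nail polish bottle, 36 mm across, 85 mm tall, standing on the stand beside the tub. Origin: centre of its underside.
- polish_gold: Bystander: gold nail polish bottle, 36 mm across, 85 mm tall, standing on the table beyond the tray. Origin: centre of its underside.
- cream_jar: Bystander: white cream jar with black lid, 70 mm across, 60 mm tall, beyond the mat. Origin: centre of its underside.
- brush_pot: Bystander: empty white pot, 80 mm across, 100 mm tall, on the robot's right. Origin: centre of its underside.
- buffer: Bystander: yellow nail buffer block, 95 x 30 x 30 mm, lying behind the stand, far from the robot. Origin: centre of its underside.
- tub_lip (a point): Middle of the tub's front rim, its pouring lip: (0, -84, 115) mm in the tub's frame. The front wall leans out 17 degrees and is level once the tub is tilted 73 degrees; balls roll out well at 80 to 84 degrees, when the lip is about 120 mm ahead of the base edge and 60 mm above the table, clear over the tray's wall.
- tub_clip (a point): Top of the steel inverted-L clip on the tub's +x side, at (84, -16, 127) mm in its frame; the other is at x = -84. Each is 30 mm long along y, spans |x| = 72..95 mm and overhangs a cap lug with 3 mm play. Turned 45 degrees or more from the tub's x, either way (60 is good), the cap lifts straight out.
- stand_front (a point): Middle of the upper front edge of the stand: (0, -60, 80) mm in the stand's frame.

How it is judged:
By the outcome, as a careful person would: the job done as asked, in the order asked, and still so for the second after the job is handed in, with the robot touching nothing.
It also fails if it takes over 72 s, if anything falls off the work surface, if the arm or the gripper's body presses on something with over 40 N, if the wrist force passes 120 N, or if a joint passes its speed limit or range.

## Working session

There is one attempt and no reset: what is moved stays moved. The work goes in short steps, Python scripts to look and compute and a tool call to move; the robot and the scene stay as the last step left them, time stands still between calls to the robot, and variables do not carry over. Pictures are saved under pics/ and viewed, at most 10 in all, crops included, and the job is handed in when it is done.

Besides the shell and the picture viewer there is one more tool, called after "Call:" as name([rows], argument=value, ...), one row to a line, values as JSON. step_arm: Moves the arm, as the interface text tells. Its arguments: {"type":"object","properties":{"series":{"type":"array","items":{"type":"array"}},"hand":{"type":"number"},"grip_force":{"type":"number"}},"required":["series"]}

```bash
mkdir -p pics; python3 - <<'E'
from workcell import readout, eyes, order, nets, bot
import cv2,numpy as np
for n in ("scene","top"):
    cv2.imwrite(f"pics/{n}0.png",eyes.read_camera(n)); m=eyes.camera_model(n); print(n,{k:np.round(v,4).tolist() for k,v in m.items()})
print(bot.grasp_offset); print(readout.sense())
E
```

```text
scene {'vfov': 54.8074, 'cx': 317.7234, 'cy': 189.4275, 'k1': -0.0394, 'R': [[0.6015, 0.7987, -0.0177], [0.5875, -0.4572, -0.6677], [-0.5414, 0.3912, -0.7442]], 't': [-0.3131, -0.2153, 1.5624]}
top {'vfov': 44.845, 'cx': 314.18, 'cy': 196.848, 'k1': -0.0116, 'R': [[0.004, -1.0, 0.0072], [-0.9807, -0.0053, -0.1953], [0.1953, -0.0063, -0.9807]], 't': [-0.0412, 0.5735, 1.4488]}
0.1547
{'time': 0.1, 'joints': array([-8.53892213e-01,  3.59338840e-01,  1.11819038e-02, -2.93564218e-04,
       -1.22408293e+00, -2.88099160e-01]), 'qvel': array([-4.65468803e-04, -1.05423112e-03,  1.49595172e-03,  6.91728048e-04,
        6.88354558e-05,  8.64918165e-04]), 'joint_torque': array([-1.36957809e-03, -5.84766555e+01,  2.94108653e+01,  6.95450261e+00,
       -3.15466590e-03,  4.09493794e-05]), 'tcp_pos': array([ 0.28059041, -0.61374872,  0.4038583 ]), 'tool_rot': array([ 3.14013019e+00, -1.45579245e-04, -2.71288755e+00]), 'contact_force': array([ 0.204006  ,  0.58062334, -0.18649012]), 'moment': array([0.00669724, 0.06788729, 0.02735493]), 'gripper_force': 0.0, 'gripper_width': 0.9985066593402635}
```

View pics/scene0.png

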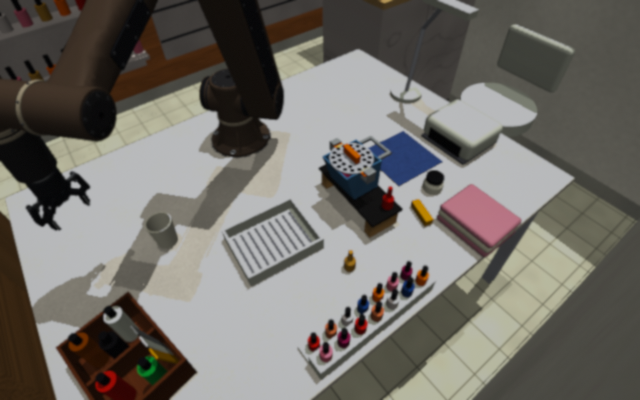

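View pics/top0.png

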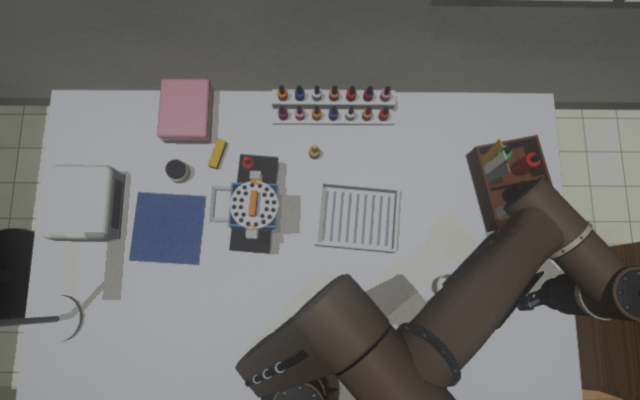

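```bash
cat > h.py <<'E'
from workcell import readout, eyes, order, nets, bot
import cv2,numpy as np
from scipy.spatial.transform import Rotation as Rn
def K(m):
    f=200/np.tan(np.radians(m["vfov"])/2); return np.array([[f,0,m["cx"]],[0,f,m["cy"]],[0,0,1.]]),np.array([m["k1"],0,0,0.])
def proj(n,X):
    m=eyes.camera_model(n);k,d=K(m)
    return cv2.projectPoints(np.asarray(X,float).reshape(-1,3),np.array(m["R"]),np.array(m["t"],float),k,d)[0][:,0]
def unproj(n,px,z):
    m=eyes.camera_model(n);k,d=K(m);R=np.array(m["R"]);t=np.array(m["t"])
    u=cv2.undistortPoints(np.asarray(px,float).reshape(-1,1,2),k,d)[:,0]
    r=np.c_[u,np.ones(len(u))]@R; c=-R.T@t
    return c+r*((z-c[2])/r[:,2])[:,None]
def rect(mask):
    c=max(cv2.findContours(mask.astype(np.uint8),cv2.RETR_EXTERNAL,cv2.CHAIN_APPROX_NONE)[0],key=cv2.contourArea)
    return cv2.minAreaRect(c),c[:,0]
def pose(p,yaw,pts):
    c,s=np.cos(yaw),np.sin(yaw); pts=np.atleast_2d(pts).astype(float)
    return pts@np.array([[c,s,0],[-s,c,0],[0,0,1]])+np.asarray(p)
E
python3 - <<'E'
from h import *
eyes.read_camera("top"); eyes.read_camera("scene")
Z=dict(stand=.08,tray=.05,mat=.004,cap=.12,cap_grip=.2,tub_handle=.188,tub=.195,polish_gold=.085,polish_red=.165,brush_pot=.1,cream_jar=.06,buffer=.03)
out={}
for q in Z:
    for n in ("top","scene"):
        r=nets.masks_of(n,q)
        if not r: print(q,n,None);continue
        r=r[0]; out[q+n]=r["mask"]
        b,c=rect(r["mask"]); h=cv2.boxPoints(b)
        print(q,n,round(r["p"],2),np.round(r["xy"]),r["mask"].sum(),np.round(unproj(n,[r["xy"]],Z[q])[0],3))
        if n=="top":
            w=unproj(n,cv2.boxPoints(b),Z[q])[:,:2]; print("   corners",np.round(w,3).tolist(),"c",np.round(w.mean(0),3))
            for i in (0,1):
                d=w[i+1]-w[i]; print("   len %.3f ang %.1f"%(np.hypot(*d),np.degrees(np.arctan2(d[1],d[0]))))
np.savez("m0.npz",**out)
im=cv2.imread("pics/top0.png")[140:270,180:420]
cv2.imwrite("pics/crop0.png",cv2.resize(im,None,fx=3.3,fy=3.3,interpolation=cv2.INTER_CUBIC))
E
```

```text
stand top 0.89 [264. 180.] 1513 [0.622 0.117 0.08 ]
   corners [[0.618, 0.2], [0.707, 0.196], [0.698, 0.073], [0.609, 0.078]] c [0.658 0.137]
   len 0.089 ang -2.3
   len 0.123 ang -94.2
stand scene 0.82 [371. 208.] 1647 [0.646 0.115 0.08 ]
tray top 0.93 [358. 216.] 5166 [ 0.516 -0.175  0.05 ]
   corners [[0.42, -0.039], [0.628, -0.053], [0.61, -0.309], [0.404, -0.289]] c [ 0.516 -0.173]
   len 0.208 ang -3.9
   len 0.257 ang -93.9
tray scene 0.94 [271. 244.] 5177 [ 0.55  -0.195  0.05 ]
mat top 0.62 [169. 228.] 4864 [0.48  0.422 0.004]
   corners [[0.38, 0.542], [0.61, 0.538], [0.589, 0.307], [0.36, 0.318]] c [0.485 0.426]
   len 0.230 ang -1.0
   len 0.231 ang -95.2
mat scene 0.91 [402. 160.] 2087 [0.504 0.411 0.004]
cap top 0.67 [257. 201.] 1787 [0.547 0.132 0.12 ]
   corners [[0.533, 0.239], [0.639, 0.14], [0.544, 0.044], [0.44, 0.143]] c [0.539 0.141]
   len 0.145 ang -43.1
   len 0.136 ang -134.9
cap scene 0.97 [352. 157.] 1095 [0.467 0.189 0.12 ]
cap_grip top 0.96 [256. 206.] 1858 [0.517 0.125 0.2  ]
   corners [[0.522, 0.224], [0.62, 0.132], [0.526, 0.037], [0.43, 0.129]] c [0
[... 1181 characters left out ...]
1  ]
   corners [[0.302, -0.371], [0.348, -0.42], [0.328, -0.44], [0.282, -0.391]] c [ 0.315 -0.406]
   len 0.067 ang -46.6
   len 0.028 ang -135.9
brush_pot scene 0.71 [162. 228.] 892 [ 0.335 -0.437  0.1  ]
cream_jar top 0.96 [179. 171.] 424 [0.654 0.384 0.06 ]
   corners [[0.64, 0.437], [0.701, 0.412], [0.666, 0.342], [0.606, 0.368]] c [0.653 0.389]
   len 0.066 ang -22.7
   len 0.078 ang -116.4
cream_jar scene 0.8 [434. 182.] 434 [0.681 0.371 0.06 ]
buffer top 0.54 [218. 153.] 347 [0.723 0.273 0.03 ]
   corners [[0.68, 0.308], [0.775, 0.276], [0.759, 0.238], [0.665, 0.271]] c [0.72  0.273]
   len 0.100 ang -18.7
   len 0.041 ang -112.1
buffer scene 0.91 [420. 209.] 312 [0.719 0.269 0.03 ]
```

View pics/crop0.png

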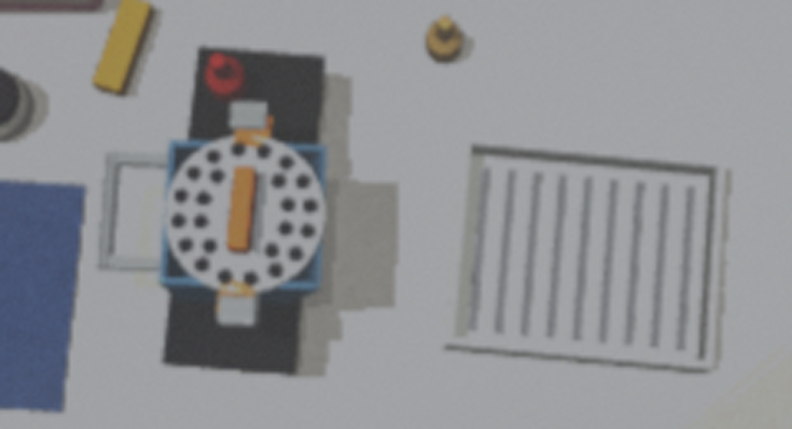

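```bash
cat >> h.py <<'E'
from scipy.optimize import minimize, least_squares
def box(x,y,z0,z1): return np.array([[a*x/2,b*y/2,c] for a in(-1,1) for b in(-1,1) for c in(z0,z1)])
def fitbox(masks,dims,x0):
    def cost(v):
        s=0
        for n,m in masks.items():
            P=proj(n,pose([v[0],v[1],0],v[2]/3,box(dims[0],dims[1],0,dims[2])))
            g=np.zeros((1600,2560),np.uint8); cv2.fillConvexPoly(g,cv2.convexHull(((P+.5)*4).astype(np.float32)).astype(np.int32),1)
            a=cv2.resize(g.astype(np.float32),(640,400),interpolation=cv2.INTER_AREA); s+=np.abs(a-m).sum()/m.sum()
        return s
    r=minimize(cost,[x0[0],x0[1],x0[2]*3],method="Nelder-Mead",options=dict(initial_simplex=[[x0[0]+a,x0[1]+b,x0[2]*3+c] for a,b,c in((0,0,0),(.02,0,0),(0,.02,0),(0,0,.15))],xatol=2e-4,fatol=1e-4))
    return r.x[0],r.x[1],r.x[2]/3,r.fun
E
python3 - <<'E'
from h import *
m=np.load("m0.npz")
for n in (("top",),("scene",),("top","scene")):
    print("tray",n,np.round(fitbox({k:m["tray"+k] for k in n},(.2,.25,.05),(.516,-.173,-.07)),4))
print("mat",np.round(fitbox({"top":m["mattop"]},(.22,.22,.004),(.485,.426,-.07)),4))
c=lambda L:[(180+(x+.5)/3.3-.5,140+(y+.5)/3.3-.5) for x,y in L]
S=unproj("top",c([(199,48),(323,56),(297,374),(164,363)]),.08)[:,:2]
# order: (+x,+y),(+x,-y),(-x,-y),(-x,+y)
f=least_squares(lambda v:(pose([v[0],v[1],0],v[2],[[.15,.06,0],[.15,-.06,0],[-.15,-.06,0],[-.15,.06,0]])[:,:2]-S).ravel(),[.52,.14,0]); print("stand",np.round(f.x,4),np.round(f.fun*1000,1), "yaw deg",np.degrees(f.x[2]))
cl=unproj("top",c([(248,114),(237,308)]),.207)[:,:2]; print("clips",np.round(cl,4),np.linalg.norm(cl[0]-cl[1]),np.degrees(np.arctan2(*(cl[0]-cl[1])[::-1])), cl.mean(0))
g=unproj("top",c([(246,168),(240,249)]),.229)[:,:2]; print("grip",g,np.linalg.norm(g[0]-g[1]),np.degrees(np.arctan2(*(g[0]-g[1])[::-1])),g.mean(0))
print("capdisc",unproj("top",c([(246,213)]),.199))
h=unproj("top",c([(112,158),(107,266)]),.188)[:,:2]; print("handle",h,np.linalg.norm(h[0]-h[1]),np.degrees(np.arctan2(*(h[0]-h[1])[::-1])),h.mean(0))
E
```

```text
tray ('top',) [ 0.5185 -0.1717 -0.0766  0.0341]
tray ('scene',) [ 0.5176 -0.1748 -0.0983  0.0207]
tray ('top', 'scene') [ 0.5181 -0.1735 -0.0904  0.0646]
mat [ 0.4838  0.4263 -0.0578  0.0205]
stand [ 0.5508  0.1444 -0.0669] [ 1.4  1.3  0.5 -1.5 -0.3  0.6 -1.6 -0.3] yaw deg -3.8328597851233686
clips [[0.6079 0.1298]
 [0.4416 0.1343]] 0.16629704187317706 -1.5596935805945378 [0.52474231 0.13204246]
grip [[0.55612183 0.12751448]
 [0.48782767 0.13054216]] 0.06836124399728491 -2.538432005264046 [0.52197475 0.12902832]
capdisc [[0.5235086  0.13002161 0.199     ]]
handle [[0.57297526 0.24786512]
 [0.47918091 0.24794293]] 0.09379438765275719 -0.04753156373976703 [0.52607808 0.24790402]
```

Call:
step_arm([
  [[0,0,0.66],0.97],
  [[0,0,0.66],0.97],
  [[0,0,0.66],0.97],
  [[0,0,0.66],0.97],
  [[0,0,0.66],0.97],
], hand=60, grip_force=60)

```text
time: 1.9
tcp_pos: [0.2806, -0.6139, 0.305]
tool_rot: [-3.141, 0.0, 3.058]
contact_force: [0.7, -0.5, -0.7]
gripper_width: 0.601
gripper_force: 0.0
```

Call:
step_arm([
  [[-0.44,0.75,0],0],
  [[-0.44,0.75,0],0],
  [[-0.44,0.75,0],0],
  [[-0.44,0.75,0],0],
  [[-0.44,0.75,0],0],
])

```text
time: 2.4
tcp_pos: [0.3558, -0.5061, 0.3057]
tool_rot: [-3.141, 0.0, 3.062]
contact_force: [0.8, -0.1, 0.7]
gripper_width: 0.601
gripper_force: 0.0
```

Call:
step_arm([
  [[-0.44,0.75,0],0],
  [[-0.44,0.75,0],0],
  [[-0.44,0.75,0],0],
  [[-0.44,0.75,0],0],
  [[-0.44,0.75,0],0],
])

```text
time: 2.9
tcp_pos: [0.4306, -0.3991, 0.3059]
tool_rot: [-3.141, 0.0, 3.062]
contact_force: [0.3, -0.1, -0.3]
gripper_width: 0.601
gripper_force: 0.0
```

Call:
step_arm([
  [[-0.44,0.75,0],0],
  [[-0.44,0.75,0],0],
  [[-0.44,0.75,0],0],
  [[-0.44,0.75,0],0],
  [[0,0,0],0],
])

```text
time: 3.4
tcp_pos: [0.4913, -0.3126, 0.3059]
tool_rot: [-3.141, 0.001, 3.065]
contact_force: [-0.2, 0.4, -0.7]
gripper_width: 0.599
gripper_force: 0.0
```

Call:
step_arm([
  [[-0.25,0.33,0.3],0],
  [[-0.25,0.33,0.7],0],
  [[0,0,0.9],0],
  [[0,0,0.9],0],
  [[0,0,0.9],0],
])

```text
time: 3.9
tcp_pos: [0.5061, -0.296, 0.1933]
tool_rot: [3.142, 0.0, 3.062]
contact_force: [-0.1, -0.8, -0.2]
gripper_width: 0.603
gripper_force: 0.0
```

Call:
step_arm([
  [[0,0,0],0],
  [[0,0,0],0],
  [[0,0,0],0],
  [[0,0,0],0],
  [[0,0,0],0],
], hand=0)

```text
time: 4.4
tcp_pos: [0.5068, -0.2961, 0.196]
tool_rot: [-3.141, 0.003, 3.062]
contact_force: [0.3, -1.1, 2.0]
gripper_width: 0.087
gripper_force: 59.9
```

Call:
step_arm([
  [[0.02,0.3,0],-0.12],
  [[0.02,0.5,0],0],
  [[0.02,0.5,0],0],
  [[0.02,0.5,0],0],
  [[0.02,0.5,0],0],
])

```text
time: 4.9
tcp_pos: [0.5084, -0.2268, 0.196]
tool_rot: [-3.141, 0.002, 3.076]
contact_force: [1.0, -5.1, 3.1]
gripper_width: 0.083
gripper_force: 60.2
```

Call:
step_arm([
  [[0.02,0.5,0],0],
  [[0.02,0.5,0],0],
  [[0.02,0.4,0],0],
  [[0.02,0.3,0],0],
  [[0.02,0.1,0],0],
])

```text
time: 5.4
tcp_pos: [0.5092, -0.1725, 0.196]
tool_rot: [-3.141, 0.002, 3.077]
contact_force: [-0.2, -7.6, 5.8]
gripper_width: 0.082
gripper_force: 60.6
```

```bash
cat > look.py <<'E'
from h import *
import sys
im=eyes.read_camera("top"); cv2.imwrite(f"pics/{sys.argv[1]}.png",cv2.resize(im[130:280,160:420],None,fx=3,fy=3,interpolation=cv2.INTER_CUBIC))
E
python3 look.py top1
```

```text
(no output)
```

View pics/top1.png

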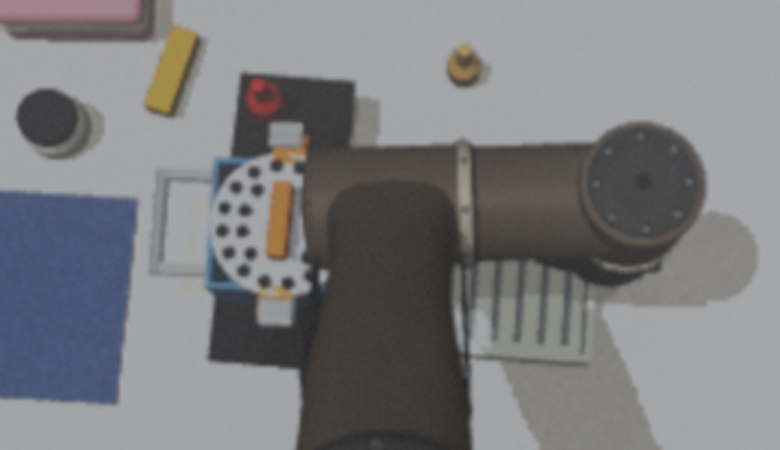

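Call:
step_arm([
  [[0,0.1,0],0],
  [[0,0.1,0],0],
  [[0,0.1,0],0],
  [[0,0.05,0],0],
  [[0,0,0],0],
])

```text
time: 5.95
tcp_pos: [0.5097, -0.1627, 0.196]
tool_rot: [-3.141, 0.002, 3.076]
contact_force: [-1.4, -5.8, 7.4]
gripper_width: 0.083
gripper_force: 60.9
```

Call:
step_arm([
  [[0,0.05,0],0],
  [[0,0.05,0],0],
  [[0,0.05,0],0],
  [[0,0,0],0],
  [[0,0,0],0],
])

```text
time: 6.45
tcp_pos: [0.51, -0.1583, 0.196]
tool_rot: [-3.141, 0.002, 3.076]
contact_force: [-0.8, -6.3, 7.5]
gripper_width: 0.084
gripper_force: 60.9
```

Call:
step_arm([
  [[0,0.05,0],0],
  [[0,0.05,0],0],
  [[0,0.05,0],0],
  [[0,0,0],0],
  [[0,0,0],0],
])

```text
time: 6.95
tcp_pos: [0.5102, -0.1539, 0.196]
tool_rot: [-3.141, 0.002, 3.076]
contact_force: [-1.5, -8.0, 7.9]
gripper_width: 0.082
gripper_force: 60.9
```

Call:
step_arm([
  [[0,0.05,0],0],
  [[0,0.05,0],0],
  [[0,0,0],0],
  [[0,0,0],0],
  [[0,0,0],0],
])

```text
time: 7.45
tcp_pos: [0.5114, -0.1519, 0.196]
tool_rot: [-3.139, 0.004, 3.077]
contact_force: [4.9, -18.5, 0.6]
gripper_width: 0.081
gripper_force: 60.1
```

```bash
python3 - <<'E'
from h import *
im=eyes.read_camera("scene"); cv2.imwrite("pics/sc1.png",cv2.resize(im[120:290,210:430],None,fx=3.5,fy=3.5,interpolation=cv2.INTER_CUBIC))
print(readout.sense()["contact_force"])
E
```

```text
[  5.25076091 -17.98850473   0.53952083]
```

View pics/sc1.png

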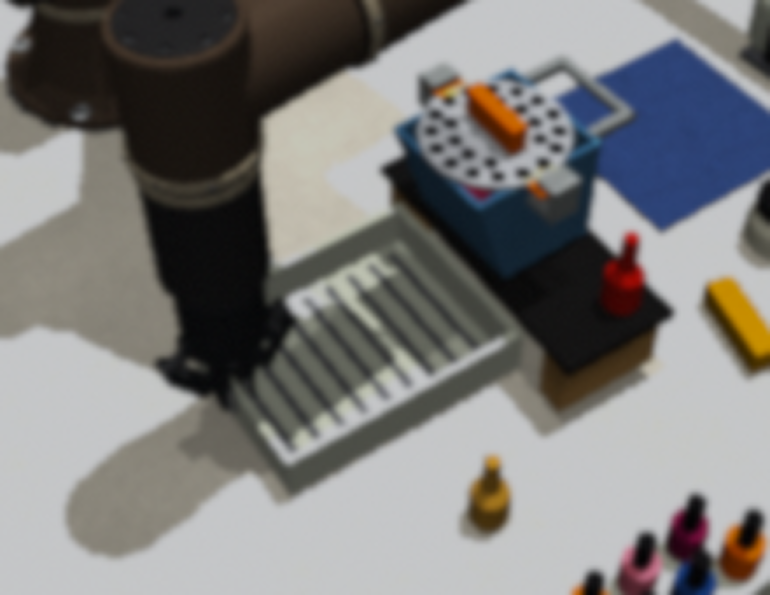

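Call:
step_arm([
  [[0,0.05,0],0],
  [[0,0,0],0],
  [[0,0,0],0],
  [[0,0,0],0],
  [[0,0,0],0],
])

```text
time: 8.0
tcp_pos: [0.5121, -0.1514, 0.1963]
tool_rot: [-3.138, 0.005, 3.077]
contact_force: [7.8, -27.9, -1.1]
gripper_width: 0.077
gripper_force: 60.2
```

Call:
step_arm([
  [[0,0,0],0],
  [[0,0,0],0],
  [[0,0,0],0],
  [[0,0,0],0],
  [[0,0,-0.5],0],
], hand=40)

```text
time: 8.5
tcp_pos: [0.5093, -0.1485, 0.2083]
tool_rot: [-3.142, -0.004, 3.075]
contact_force: [0.2, -0.3, -0.1]
gripper_width: 0.396
gripper_force: 0.0
```

Call:
step_arm([
  [[0,0,-1],0],
  [[0,-0.5,-1],0],
  [[0,-0.9,-1],0],
  [[0,-0.9,-1],0],
  [[0,-0.9,-1],0],
])

```text
time: 9.0
tcp_pos: [0.5035, -0.245, 0.3611]
tool_rot: [3.141, 0.0, 3.076]
contact_force: [0.9, 0.3, 0.2]
gripper_width: 0.403
gripper_force: 0.0
```

```bash
python3 - <<'E'
from h import *
o={}
for n in ("top","scene"):
    im=eyes.read_camera(n); r=nets.masks_of(n,"tray"); o[n]=r[0]["mask"]; print(n,r[0]["p"],np.round(fitbox({n:o[n]},(.2,.25,.05),(.5185,-.035,-.067)),4))
    if n=="top": cv2.imwrite("pics/top2.png",cv2.resize(im[130:280,160:420],None,fx=3,fy=3,interpolation=cv2.INTER_CUBIC))
E
```

```text
top 0.91 [ 0.5204 -0.0341 -0.0682  2.4571]
scene 0.94 [ 0.5198 -0.0321 -0.054   0.0277]
```

View pics/top2.png

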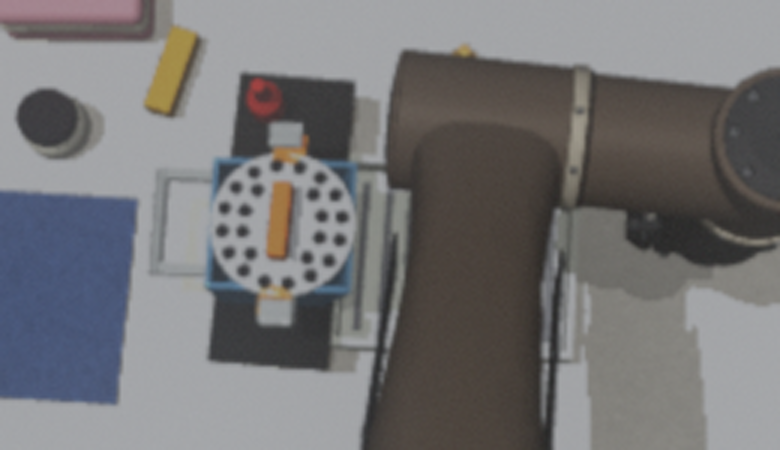

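```bash
cat >> h.py <<'E'
def plan(x,y,z,n,yaw=None):
    s=readout.sense();p=s["tcp_pos"];w=s["tool_rot"][2]
    d=np.array([x,y,z])-p; t=np.array([d[0]*np.cos(w)+d[1]*np.sin(w),d[0]*np.sin(w)-d[1]*np.cos(w),-d[2]])/.03
    print("total",np.round(t,2),"per row",np.round(t/n,2), "norm mm/row",np.round(np.linalg.norm(t)*30/n,1))
    if yaw is not None:
        a=-np.degrees((yaw-w+np.pi)%(2*np.pi)-np.pi)/6; print("turn total",round(a,2))
E
python3 - <<'E'
from h import *
c=lambda L:[(210+(x+.5)/3.5-.5,120+(y+.5)/3.5-.5) for x,y in L]
print(unproj("scene",c([(497,107)]),.229),unproj("scene",c([(440,77),(556,183)]),.207).mean(0))
E=lambda L:[(160+(x+.5)/3-.5,130+(y+.5)/3-.5) for x,y in L]
print(unproj("top",E([(284,183),(276,258)]),.229),unproj("top",E([(287,132),(276,307)]),.207))
plan(.523,.128,.43,15,np.pi-.044)
E
```

```text
[[0.52621645 0.12830986 0.229     ]] [0.52823694 0.12652911 0.207     ]
[[0.55582592 0.12713151 0.229     ]
 [0.48627426 0.13243405 0.229     ]] [[0.60940442 0.12833053 0.207     ]
 [0.4443466  0.13384346 0.207     ]]
total [ 0.19 12.44 -2.33] per row [ 0.01  0.83 -0.16] norm mm/row 25.3
turn total -0.23
```

Call:
step_arm([
  [[0,0.7,-0.6],0],
  [[0,0.8,-0.6],0],
  [[0,0.85,-0.6],0],
  [[0,0.85,-0.5],0],
  [[0,0.85,-0.03],0],
], hand=60)

```text
time: 9.7
tcp_pos: [0.512, -0.1216, 0.4305]
tool_rot: [3.141, 0.001, 3.076]
contact_force: [1.0, -0.6, 0.7]
gripper_width: 0.601
gripper_force: 0.0
```

Call:
step_arm([
  [[0,0.85,0],0],
  [[0,0.85,0],0],
  [[0,0.85,0],0],
  [[0,0.85,0],0],
  [[0,0.85,0],0],
])

```text
time: 10.2
tcp_pos: [0.5197, 0.0057, 0.4282]
tool_rot: [-3.141, -0.002, 3.076]
contact_force: [0.3, -0.1, -0.6]
gripper_width: 0.601
gripper_force: 0.0
```

Call:
step_arm([
  [[0,0.85,0],0],
  [[0,0.85,0],0],
  [[0,0.85,0],0],
  [[0,0.85,0],0],
  [[0,0.7,0],0],
])

```text
time: 10.7
tcp_pos: [0.5278, 0.1286, 0.4281]
tool_rot: [-3.141, -0.002, 3.077]
contact_force: [0.5, -0.7, -0.4]
gripper_width: 0.598
gripper_force: 0.0
```

```bash
python3 - <<'E'
from h import *
im=eyes.read_camera("scene"); cv2.imwrite("pics/sc2.png",cv2.resize(im[80:230,270:450],None,fx=4,fy=4,interpolation=cv2.INTER_CUBIC))
print(readout.sense()["tcp_pos"],readout.sense()["joints"]); plan(.5245,.128,.375,5,np.pi-.06)
E
```

```text
[0.52824652 0.1305866  0.42798183] [ 6.02266268e-01  1.28963852e-01 -2.40414858e-01 -8.18122126e-04
 -1.20322742e+00 -2.23687808e+00]
total [ 0.12 -0.09  1.77] per row [ 0.02 -0.02  0.35] norm mm/row 10.6
turn total -0.04
```

View pics/sc2.png

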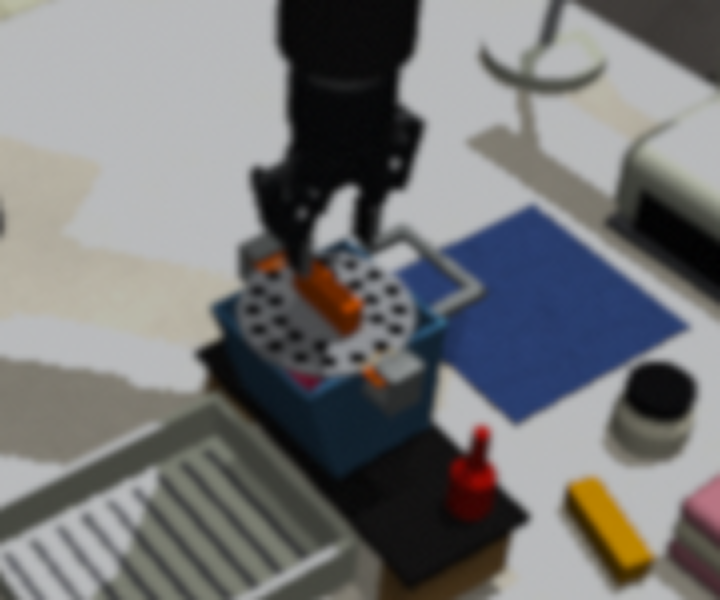

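Call:
step_arm([
  [[0.06,-0.03,0.35],0],
  [[0.06,-0.03,0.4],0],
  [[0,0,0.4],0],
  [[0,0,0.35],0],
  [[0,0,0.23],0],
])

```text
time: 11.25
tcp_pos: [0.5245, 0.1244, 0.3761]
tool_rot: [-3.141, -0.001, 3.074]
contact_force: [0.0, -0.1, 0.1]
gripper_width: 0.605
gripper_force: 0.0
```

Call:
step_arm([
  [[0,0,0],0],
  [[0,0,0],0],
  [[0,0,0],0],
  [[0,0,0],0],
  [[0,0,0],0],
], hand=0, grip_force=40)

```text
time: 11.75
tcp_pos: [0.5249, 0.125, 0.3782]
tool_rot: [3.141, 0.001, 3.075]
contact_force: [0.9, 0.5, 0.9]
gripper_width: 0.199
gripper_force: 40.5
```

Call:
step_arm([
  [[0,0,0],-0.5],
  [[0,0,0],-0.8],
  [[0,0,0],-1],
  [[0,0,0],-1],
  [[0,0,0],-1],
])

```text
time: 12.25
tcp_pos: [0.5247, 0.1252, 0.3782]
tool_rot: [3.141, 0.001, -2.754]
contact_force: [-2.3, 2.0, 1.7]
gripper_width: 0.201
gripper_force: 40.8
```

Call:
step_arm([
  [[0,0,0],-1],
  [[0,0,0],-1],
  [[0,0,0],-1],
  [[0,0,0],-1],
  [[0,0,0],-1],
])

```text
time: 12.75
tcp_pos: [0.5244, 0.1256, 0.3781]
tool_rot: [3.14, 0.001, -2.23]
contact_force: [-4.8, 4.2, 4.1]
gripper_width: 0.199
gripper_force: 41.0
```

Call:
step_arm([
  [[0,0,0],-0.6],
  [[0,0,0],-0.4],
  [[0,0,0],0],
  [[0,0,-0.05],0],
  [[0,0,-0.1],0],
])

```text
time: 13.25
tcp_pos: [0.5247, 0.1252, 0.382]
tool_rot: [3.141, -0.0, -2.13]
contact_force: [-0.6, 1.2, -2.4]
gripper_width: 0.201
gripper_force: 40.1
```

Call:
step_arm([
  [[0,0,-0.4],0],
  [[0,0,-0.6],0],
  [[0,0,-0.6],0],
  [[-0.3,0.25,-0.4],0],
  [[-0.5,0.42,-0.3],0],
])

```text
time: 13.75
tcp_pos: [0.5204, 0.1557, 0.4529]
tool_rot: [-3.141, 0.001, -2.131]
contact_force: [0.6, 0.1, -1.7]
gripper_width: 0.202
gripper_force: 40.2
```

Call:
step_arm([
  [[-0.64,0.54,0],0],
  [[-0.64,0.54,0],0],
  [[-0.64,0.54,0],0],
  [[-0.64,0.54,0],0],
  [[-0.64,0.54,0],0],
])

```text
time: 14.25
tcp_pos: [0.5022, 0.2815, 0.4517]
tool_rot: [-3.141, -0.0, -2.13]
contact_force: [0.4, 0.2, -1.5]
gripper_width: 0.201
gripper_force: 40.2
```

Call:
step_arm([
  [[-0.64,0.54,0.3],0],
  [[-0.64,0.54,0.5],0],
  [[-0.64,0.54,0.6],0],
  [[-0.64,0.54,0.7],0],
  [[-0.64,0.54,0.7],0],
])

```text
time: 14.75
tcp_pos: [0.4844, 0.406, 0.367]
tool_rot: [-3.141, 0.0, -2.13]
contact_force: [0.2, -0.0, -1.0]
gripper_width: 0.201
gripper_force: 40.2
```

Call:
step_arm([
  [[-0.3,0.2,0.8],0],
  [[-0.2,0.16,0.8],0],
  [[0,0,0.8],0],
  [[0,0,0.8],0],
  [[0,0,0.3],0],
])

```text
time: 15.25
tcp_pos: [0.4829, 0.4229, 0.2598]
tool_rot: [3.141, -0.004, -2.13]
contact_force: [-0.1, -0.5, -1.1]
gripper_width: 0.201
gripper_force: 40.1
```

```bash
python3 - <<'E'
from h import *
print(readout.sense()["tcp_pos"])
plan(.484,.4235,.195,5)
o={}
for n in ("top","scene"):
    im=eyes.read_camera(n); r=nets.masks_of(n,"mat"); print(n,r[0]["p"],r[0]["mask"].sum())
    if n=="scene": cv2.imwrite("pics/sc3.png",cv2.resize(im[80:230,270:450],None,fx=4,fy=4,interpolation=cv2.INTER_CUBIC))
E
```

```text
[0.48292959 0.42290418 0.25978924]
total [-0.04 -0.02  2.16] per row [-0.01 -0.    0.43] norm mm/row 13.0
top 0.97 2736
scene 0.8 1354
```

View pics/sc3.png

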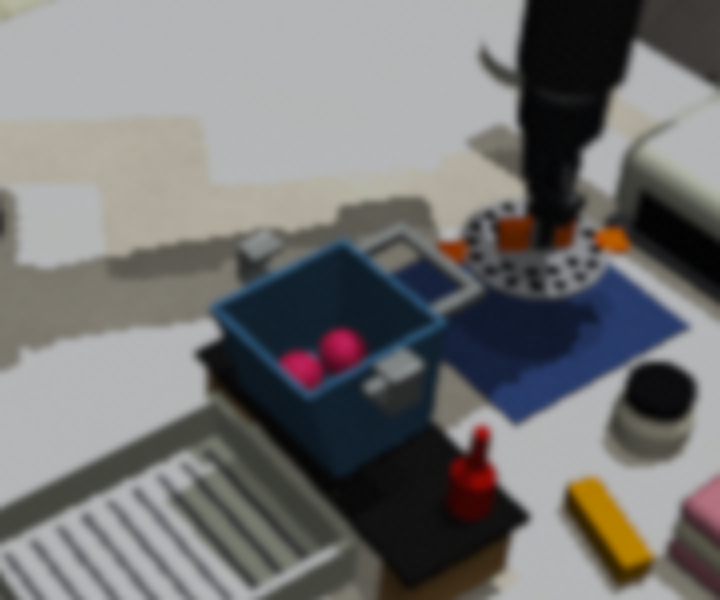

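Call:
step_arm([
  [[0,0,0.7],0],
  [[0,0,0.7],0],
  [[0,0,0.5],0],
  [[0,0,0.2],0],
  [[0,0,0.05],0],
])

```text
time: 15.95
tcp_pos: [0.4838, 0.4232, 0.1977]
tool_rot: [-3.141, -0.0, -2.129]
contact_force: [-0.6, -0.4, -1.0]
gripper_width: 0.201
gripper_force: 40.2
```

Call:
step_arm([
  [[0,0,0.05],0],
  [[0,0,0.03],0],
  [[0,0,0],0],
  [[0,0,0],0],
  [[0,0,0],0],
])

```text
time: 16.45
tcp_pos: [0.4837, 0.4232, 0.1956]
tool_rot: [-3.142, 0.0, -2.129]
contact_force: [-0.9, -0.2, -1.6]
gripper_width: 0.207
gripper_force: 40.2
```

Call:
step_arm([
  [[0,0,0.05],0],
  [[0,0,0.05],0],
  [[0,0,0.03],0],
  [[0,0,0],0],
  [[0,0,0],0],
])

```text
time: 16.95
tcp_pos: [0.4836, 0.4232, 0.1932]
tool_rot: [-3.141, 0.001, -2.129]
contact_force: [-4.1, -2.4, 13.3]
gripper_width: 0.199
gripper_force: 42.2
```

Call:
step_arm([
  [[0,0,0],0],
  [[0,0,0],0],
  [[0,0,-0.1],0],
  [[0,0,-0.4],0],
  [[0,0,-0.9],0],
], hand=45)

```text
time: 17.45
tcp_pos: [0.4832, 0.4225, 0.2322]
tool_rot: [3.141, -0.004, -2.13]
contact_force: [-0.2, 0.6, -0.1]
gripper_width: 0.448
gripper_force: 0.0
```

Call:
step_arm([
  [[0,0,-0.9],1],
  [[0,0,-0.9],1],
  [[0,0,-0.9],1],
  [[0,0,-0.9],1],
  [[0,0,-0.9],1],
])

```text
time: 17.95
tcp_pos: [0.4836, 0.4229, 0.3707]
tool_rot: [3.141, 0.001, -2.657]
contact_force: [-0.5, -0.3, -0.6]
gripper_width: 0.448
gripper_force: 0.0
```

Call:
step_arm([
  [[0,0,-0.9],1],
  [[0,0,-0.4],1],
  [[0,0,0],1],
  [[0,0,0],1],
  [[0,0,0],0.95],
])

```text
time: 18.45
tcp_pos: [0.4836, 0.4229, 0.4086]
tool_rot: [3.141, 0.001, 3.107]
contact_force: [0.2, 1.0, -0.4]
gripper_width: 0.452
gripper_force: 0.0
```

```bash
python3 - <<'E'
from h import *
print(readout.sense()["tcp_pos"],readout.sense()["tool_rot"])
plan(.527,.243,.40,8,np.pi-.03)
im=eyes.read_camera("top"); cv2.imwrite("pics/top4.png",cv2.resize(im[130:280,120:380],None,fx=3,fy=3,interpolation=cv2.INTER_CUBIC))
r=nets.masks_of("top","cap")[0]; b,c=rect(r["mask"]);print(r["p"],unproj("top",[b[0]],.014),unproj("top",[r["xy"]],.014))
E
```

```text
[0.48358227 0.42290677 0.40857794] [3.14074929e+00 5.47189727e-04 3.10739666e+00]
total [-1.65 -5.94  0.29] per row [-0.21 -0.74  0.04] norm mm/row 23.2
turn total -0.04
0.9 [[0.48355495 0.42130834 0.014     ]] [[0.47868754 0.41488691 0.014     ]]
```

View pics/top4.png

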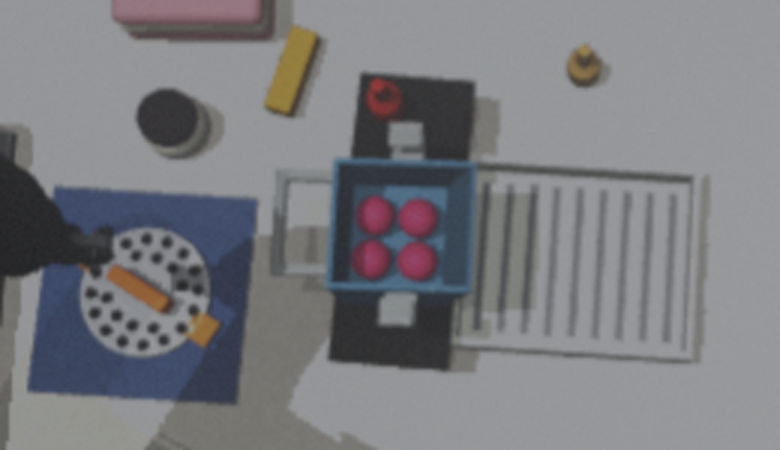

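Call:
step_arm([
  [[-0.2,-0.74,0],0],
  [[-0.2,-0.74,0],0],
  [[-0.2,-0.74,0],0],
  [[-0.2,-0.74,0],0],
  [[-0.2,-0.74,0],0],
])

```text
time: 19.05
tcp_pos: [0.5107, 0.3088, 0.4078]
tool_rot: [3.141, 0.0, 3.112]
contact_force: [0.5, -0.4, -0.1]
gripper_width: 0.449
gripper_force: 0.0
```

Call:
step_arm([
  [[-0.2,-0.74,0],0],
  [[-0.2,-0.74,0],0],
  [[-0.2,-0.74,0],0],
  [[0,0,0],0],
  [[0,0,0],0],
])

```text
time: 19.55
tcp_pos: [0.5265, 0.2426, 0.4079]
tool_rot: [3.141, 0.001, 3.11]
contact_force: [-0.9, 0.7, -0.2]
gripper_width: 0.451
gripper_force: 0.0
```

```bash
python3 - <<'E'
from h import *
print(unproj("top",[(212.7,203.7)],.188))
plan(.526,.243,.345,5,np.pi-.035)
im=eyes.read_camera("scene"); cv2.imwrite("pics/sc5.png",cv2.resize(im[80:230,270:450],None,fx=4,fy=4,interpolation=cv2.INTER_CUBIC))
E
```

```text
[[0.5263184 0.248301  0.188    ]]
total [0.02 0.01 2.1 ] per row [0.   0.   0.42] norm mm/row 12.6
turn total 0.04
```

View pics/sc5.png

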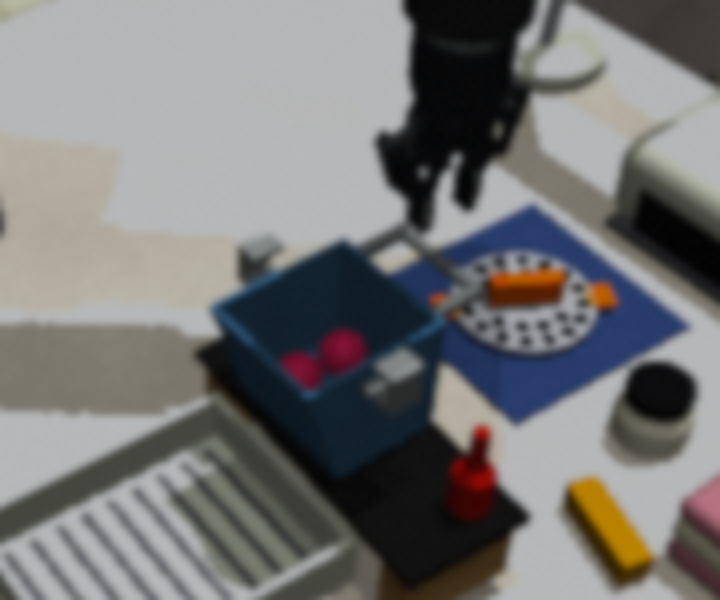

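Call:
step_arm([
  [[0,0.06,0.4],0],
  [[0,0,0.5],0],
  [[0,0,0.5],0],
  [[0,0,0.5],0],
  [[0,0,0.25],0],
])

```text
time: 20.1
tcp_pos: [0.5257, 0.2464, 0.3405]
tool_rot: [-3.14, -0.002, 3.113]
contact_force: [-0.6, 0.4, -0.3]
gripper_width: 0.449
gripper_force: 0.0
```

Call:
step_arm([
  [[0,0,0],0],
  [[0,0,0],0],
  [[0,0,0],0],
  [[0,0,0],0],
  [[0,0,0],0],
], hand=0, grip_force=60)

```text
time: 20.6
tcp_pos: [0.5266, 0.2466, 0.3434]
tool_rot: [3.14, 0.001, 3.112]
contact_force: [1.0, 5.8, -2.0]
gripper_width: 0.117
gripper_force: 58.4
```

```bash
cat > arc.py <<'E'
import numpy as np,sys
def arc(ths):
    R,a0=np.hypot(148,108),np.arctan2(108,148)
    acc=np.zeros(2);out=[]
    for t in ths[1:]:
        a=a0+np.radians(t); tgt=np.array([R*np.cos(a)-148,-(R*np.sin(a)-108)])/30
        d=np.round(tgt-acc,2); acc+=d; out.append([[0,float(d[0]),float(d[1])],0])
    return out
if __name__=="__main__":
    th=eval(sys.argv[1]); r=arc(th)
    for i in range(0,len(r),5): print(th[i],"->",th[min(i+5,len(th)-1)],[x[0] for x in r[i:i+5]])
E
python3 arc.py "[0,.5,1.5,3,5,7.5]+list(np.arange(10,81,2.5))"
```

```text
0 -> 7.5 [[0, -0.03, -0.04], [0, -0.07, -0.09], [0, -0.1, -0.12], [0, -0.13, -0.17], [0, -0.18, -0.19]]
7.5 -> 20.0 [[0, -0.19, -0.19], [0, -0.2, -0.18], [0, -0.2, -0.17], [0, -0.21, -0.17], [0, -0.22, -0.15]]
20.0 -> 32.5 [[0, -0.22, -0.14], [0, -0.23, -0.14], [0, -0.24, -0.12], [0, -0.24, -0.11], [0, -0.25, -0.11]]
32.5 -> 45.0 [[0, -0.25, -0.09], [0, -0.25, -0.08], [0, -0.26, -0.07], [0, -0.26, -0.06], [0, -0.26, -0.04]]
45.0 -> 57.5 [[0, -0.26, -0.04], [0, -0.27, -0.02], [0, -0.27, -0.02], [0, -0.26, 0.0], [0, -0.27, 0.01]]
57.5 -> 70.0 [[0, -0.26, 0.03], [0, -0.27, 0.03], [0, -0.26, 0.05], [0, -0.26, 0.05], [0, -0.26, 0.07]]
70.0 -> 80.0 [[0, -0.25, 0.08], [0, -0.25, 0.09], [0, -0.25, 0.1], [0, -0.24, 0.12]]
```

Call:
step_arm([
  [[0,-0.03,-0.04],0],
  [[0,-0.07,-0.09],0],
  [[0,-0.1,-0.12],0],
  [[0,-0.13,-0.17],0],
  [[0,-0.18,-0.19],0],
])

```text
time: 21.1
tcp_pos: [0.5261, 0.2314, 0.3617]
tool_rot: [3.139, 0.001, 3.112]
contact_force: [-0.7, 6.8, -2.4]
gripper_width: 0.117
gripper_force: 58.3
```

Call:
step_arm([
  [[0,-0.19,-0.19],0],
  [[0,-0.2,-0.18],0],
  [[0,-0.2,-0.17],0],
  [[0,-0.21,-0.17],0],
  [[0,-0.22,-0.15],0],
])

```text
time: 21.6
tcp_pos: [0.5253, 0.2009, 0.3884]
tool_rot: [3.138, 0.002, 3.112]
contact_force: [-1.9, 6.9, 2.8]
gripper_width: 0.112
gripper_force: 58.4
```

Call:
step_arm([
  [[0,-0.22,-0.14],0],
  [[0,-0.23,-0.14],0],
  [[0,-0.24,-0.12],0],
  [[0,-0.24,-0.11],0],
  [[0,-0.25,-0.11],0],
])

```text
time: 22.1
tcp_pos: [0.5243, 0.1656, 0.4077]
tool_rot: [3.138, 0.004, 3.112]
contact_force: [-1.6, 7.2, 3.6]
gripper_width: 0.117
gripper_force: 58.3
```

Call:
step_arm([
  [[0,-0.25,-0.09],0],
  [[0,-0.25,-0.08],0],
  [[0,-0.26,-0.07],0],
  [[0,-0.26,-0.06],0],
  [[0,-0.26,-0.04],0],
])

```text
time: 22.6
tcp_pos: [0.5233, 0.1266, 0.4186]
tool_rot: [3.139, 0.005, 3.112]
contact_force: [-1.6, 5.7, 9.3]
gripper_width: 0.113
gripper_force: 62.7
```

```bash
cat > st.py <<'E'
from h import *
s=readout.sense(); print(np.round(s["tcp_pos"],4),np.round(s["contact_force"],1),np.round(s["moment"],2),s["gripper_width"])
for n in ("top","scene"):
    eyes.read_camera(n)
    for q in ("ball1","tray","tub"):
        for r in nets.masks_of(n,q)[:5]: 
            if r["p"]>.3: print(n,q,round(r["p"],2),np.round(r["xy"]),r["mask"].sum(), np.round(unproj(n,[r["xy"]],.026)[0],3) if q=="ball1" else np.round(fitbox({n:r["mask"]},(.2,.25,.05),(.52,-.033,-.067)),3) if q=="tray" else "")
E
python3 st.py
```

```text
[0.5233 0.1266 0.4186] [-1.6  5.7  9.3] [ 2.38  0.81 -0.02] 0.11256782202731716
top ball1 0.59 [275. 204.] 72 [0.554 0.086 0.026]
top tray 0.7 [327. 219.] 3630 [ 0.52  -0.033 -0.056  0.466]
top tub 0.56 [281. 213.] 2362 
scene ball1 0.5 [337. 177.] 110 [0.436 0.149 0.026]
scene tray 0.65 [302. 222.] 4237 [ 0.519 -0.035 -0.073  0.126]
scene tub 0.73 [335. 174.] 2610
```

Call:
step_arm([
  [[0,-0.26,-0.05],0],
  [[0,-0.27,-0.03],0],
  [[0,-0.27,-0.02],0],
  [[0,-0.26,0],0],
  [[0,-0.27,0.01],0],
])

```text
time: 23.5
tcp_pos: [0.5219, 0.0861, 0.4208]
tool_rot: [3.14, 0.004, 3.112]
contact_force: [1.9, 0.5, 4.4]
gripper_width: 0.113
gripper_force: 62.8
```

Call:
step_arm([
  [[0,-0.26,0.02],0],
  [[0,-0.26,0.03],0],
  [[0,-0.26,0.05],0],
  [[0,-0.26,0.05],0],
  [[0,-0.26,0.06],0],
])

```text
time: 24.0
tcp_pos: [0.5207, 0.0468, 0.4125]
tool_rot: [3.141, 0.001, 3.112]
contact_force: [4.4, 0.3, 1.5]
gripper_width: 0.115
gripper_force: 64.6
```

Call:
step_arm([
  [[0,-0.16,0.05],0],
  [[0,-0.16,0.05],0],
  [[0,-0.15,0.05],0],
  [[0,-0.15,0.06],0],
  [[0,-0.15,0.06],0],
])

```text
time: 24.5
tcp_pos: [0.5197, 0.0238, 0.4043]
tool_rot: [-3.141, -0.0, 3.112]
contact_force: [1.5, -1.6, 6.4]
gripper_width: 0.112
gripper_force: 66.2
```

Call:
step_arm([
  [[0,-0.13,0.06],0],
  [[0,-0.12,0.06],0],
  [[0,-0.1,0.05],0],
  [[0,0,0],0],
  [[0,0,0],0],
])

```text
time: 25.0
tcp_pos: [0.5191, 0.0128, 0.399]
tool_rot: [-3.139, -0.001, 3.112]
contact_force: [1.4, -4.6, 6.2]
gripper_width: 0.116
gripper_force: 67.1
```

```bash
python3 st.py
```

```text
[0.5191 0.0128 0.399 ] [ 1.4 -4.6  6.2] [-1.42 -0.49 -0.05] 0.11643008945441129
top ball1 0.55 [311. 223.] 115 [ 0.495 -0.03   0.026]
top tray 0.72 [331. 223.] 2935 [ 0.52  -0.035 -0.058  0.825]
top tray 0.49 [449. 283.] 645 [ 1.505 -0.269 -1.47   1.   ]
top tray 0.31 [284. 220.] 1391 [ 0.545  0.053 -0.183  2.771]
top tub 0.77 [282. 219.] 1352 
scene ball1 0.63 [314. 217.] 139 [ 0.53  -0.022  0.026]
scene ball1 0.48 [288. 230.] 102 [ 0.521 -0.116  0.026]
scene tray 0.69 [300. 226.] 3239 [ 0.52  -0.035 -0.064  0.478]
scene tray 0.64 [311. 200.] 130 [-1.396  1.056  1.411  1.   ]
scene tub 0.64 [326. 185.] 2471
```

Call:
step_arm([
  [[0,-0.07,0.04],0],
  [[0,-0.07,0.04],0],
  [[0,0,0],0],
  [[0,0,0],0],
  [[0,0,0],0],
])

```text
time: 25.9
tcp_pos: [0.5189, 0.0087, 0.397]
tool_rot: [-3.139, -0.001, 3.112]
contact_force: [-0.9, -4.6, 8.5]
gripper_width: 0.117
gripper_force: 67.4
```

Call:
step_arm([
  [[0,0,0],0],
  [[0,0,0],0],
  [[0,0,0],0],
  [[0,0,0],0],
  [[0,0,0],0],
])

```text
time: 26.4
tcp_pos: [0.5189, 0.0087, 0.3971]
tool_rot: [-3.139, -0.001, 3.112]
contact_force: [0.2, -4.7, 8.1]
gripper_width: 0.114
gripper_force: 67.4
```

```bash
cat > pk.py <<'E'
from h import *
for n in ("top","scene"):
    im=eyes.read_camera(n).astype(int); m=((im[...,2]-im[...,1]>60)&(im[...,0]-im[...,1]>15)).astype(np.uint8); m[:140]=0; m[290:]=0; m[:,:200]=0; m[:,470:]=0
    k,l,s,c=cv2.connectedComponentsWithStats(m)
    for i in range(1,k):
        if s[i,4]>15: print(n,s[i].tolist(),np.round(unproj(n,[c[i]],.026)[0],3))
print(readout.sense()["contact_force"])
E
python3 pk.py
```

```text
top [337, 227, 10, 7, 55] [ 0.474 -0.126  0.026]
scene [273, 217, 24, 20, 246] [ 0.499 -0.114  0.026]
scene [289, 238, 11, 10, 74] [ 0.573 -0.129  0.026]
scene [407, 269, 5, 6, 17] [0.86  0.075 0.026]
scene [392, 280, 6, 6, 19] [0.86  0.018 0.026]
[ 0.25745606 -4.13674267 10.03729861]
```

```bash
python3 - <<'E'
from arc import *
def back(th):
    R,a0=np.hypot(148,108),np.arctan2(108,148); f=lambda t:np.array([R*np.cos(a0+np.radians(t)),-R*np.sin(a0+np.radians(t))])/30
    acc=np.zeros(2)
    for i,t in enumerate(th[1:]):
        d=np.round(f(t)-f(th[0])-acc,2);acc+=d
        print([0,*d.tolist()],end=" "); 
        if i%5==4: print(round(t,1))
back([83.3,82.5,81,79]+list(np.arange(76.5,18,-2.5))+[16,14,12,10,8.5,7,5.5,4.5,3.5,2.5,2,1.5,1,.5,0])
E
```

```text
[0, 0.07, -0.04] [0, 0.15, -0.08] [0, 0.19, -0.09] [0, 0.24, -0.11] [0, 0.25, -0.09] 74.0
[0, 0.25, -0.09] [0, 0.26, -0.08] [0, 0.26, -0.06] [0, 0.26, -0.05] [0, 0.26, -0.04] 61.5
[0, 0.26, -0.03] [0, 0.27, -0.02] [0, 0.27, -0.01] [0, 0.26, 0.01] [0, 0.27, 0.01] 49.0
[0, 0.26, 0.03] [0, 0.27, 0.04] [0, 0.26, 0.05] [0, 0.26, 0.07] [0, 0.25, 0.07] 36.5
[0, 0.26, 0.09] [0, 0.25, 0.09] [0, 0.24, 0.11] [0, 0.24, 0.12] [0, 0.23, 0.12] 24.0
[0, 0.23, 0.14] [0, 0.22, 0.15] [0, 0.26, 0.19] [0, 0.17, 0.13] [0, 0.16, 0.14] 12
[0, 0.15, 0.15] [0, 0.12, 0.11] [0, 0.11, 0.12] [0, 0.11, 0.11] [0, 0.07, 0.08] 4.5
[0, 0.06, 0.09] [0, 0.07, 0.08] [0, 0.03, 0.04] [0, 0.04, 0.04] [0, 0.03, 0.04] 1
[0, 0.03, 0.05] [0, 0.03, 0.04]
```

Call:
step_arm([
  [[0,0.07,-0.04],0],
  [[0,0.15,-0.08],0],
  [[0,0.19,-0.09],0],
  [[0,0.24,-0.11],0],
  [[0,0.25,-0.09],0],
])

```text
time: 27.0
tcp_pos: [0.5203, 0.0366, 0.4088]
tool_rot: [-3.14, -0.0, 3.112]
contact_force: [5.9, -2.1, 0.7]
gripper_width: 0.111
gripper_force: 65.5
```

Call:
step_arm([
  [[0,0.25,-0.09],0],
  [[0,0.26,-0.08],0],
  [[0,0.26,-0.06],0],
  [[0,0.26,-0.05],0],
  [[0,0.26,-0.04],0],
])

```text
time: 27.5
tcp_pos: [0.5216, 0.0755, 0.419]
tool_rot: [-3.14, 0.0, 3.112]
contact_force: [2.3, -2.9, 6.1]
gripper_width: 0.116
gripper_force: 64.4
```

Call:
step_arm([
  [[0,0.26,-0.03],0],
  [[0,0.27,-0.02],0],
  [[0,0.27,-0.01],0],
  [[0,0.26,0.01],0],
  [[0,0.27,0.01],0],
])

```text
time: 28.0
tcp_pos: [0.5226, 0.1157, 0.4196]
tool_rot: [-3.141, -0.0, 3.112]
contact_force: [3.0, -1.6, 2.9]
gripper_width: 0.116
gripper_force: 64.1
```

```bash
python3 pk.py
```

```text
top [339, 194, 9, 10, 74] [ 0.576 -0.13   0.026]
top [338, 211, 10, 11, 81] [ 0.519 -0.128  0.026]
top [325, 219, 10, 8, 59] [ 0.498 -0.089  0.026]
top [337, 224, 10, 11, 83] [ 0.478 -0.125  0.026]
scene [273, 216, 24, 21, 264] [ 0.498 -0.114  0.026]
scene [289, 237, 11, 11, 86] [ 0.572 -0.129  0.026]
scene [407, 270, 5, 5, 16] [0.86  0.075 0.026]
scene [392, 280, 6, 6, 18] [0.86  0.018 0.026]
[ 3.66475883 -0.80062969  4.12072853]
```

All four balls are in the tray. I'm lowering the tub.

Call:
step_arm([
  [[0,0.26,0.03],0],
  [[0,0.27,0.04],0],
  [[0,0.26,0.05],0],
  [[0,0.26,0.07],0],
  [[0,0.25,0.07],0],
])

```text
time: 28.6
tcp_pos: [0.5236, 0.1548, 0.4116]
tool_rot: [3.142, -0.0, 3.112]
contact_force: [4.0, -0.0, 2.7]
gripper_width: 0.117
gripper_force: 64.2
```

Call:
step_arm([
  [[0,0.26,0.09],0],
  [[0,0.25,0.09],0],
  [[0,0.24,0.11],0],
  [[0,0.24,0.12],0],
  [[0,0.23,0.12],0],
])

```text
time: 29.1
tcp_pos: [0.5246, 0.1914, 0.3954]
tool_rot: [-3.141, -0.001, 3.112]
contact_force: [2.0, -1.3, -1.5]
gripper_width: 0.114
gripper_force: 64.0
```

Call:
step_arm([
  [[0,0.23,0.14],0],
  [[0,0.22,0.15],0],
  [[0,0.26,0.19],0],
  [[0,0.17,0.13],0],
  [[0,0.16,0.14],0],
])

```text
time: 29.6
tcp_pos: [0.5256, 0.2223, 0.3728]
tool_rot: [-3.141, -0.001, 3.112]
contact_force: [1.9, -0.4, 0.2]
gripper_width: 0.113
gripper_force: 63.9
```

Call:
step_arm([
  [[0,0.14,0.15],0],
  [[0,0.12,0.12],0],
  [[0,0.11,0.12],0],
  [[0,0.1,0.11],0],
  [[0,0.07,0.08],0],
])

```text
time: 30.1
tcp_pos: [0.5261, 0.2386, 0.3557]
tool_rot: [3.141, -0.0, 3.112]
contact_force: [1.2, 4.1, 0.6]
gripper_width: 0.115
gripper_force: 64.0
```

Call:
step_arm([
  [[0,0.06,0.08],0],
  [[0,0.06,0.07],0],
  [[0,0.03,0.04],0],
  [[0,0.03,0.04],0],
  [[0,0.03,0.04],0],
])

```text
time: 30.6
tcp_pos: [0.5263, 0.2446, 0.3481]
tool_rot: [3.141, 0.0, 3.112]
contact_force: [-1.0, 4.7, 2.0]
gripper_width: 0.114
gripper_force: 64.2
```

Call:
step_arm([
  [[0,0.03,0.04],0],
  [[0,0.02,0.04],0],
  [[0,0.02,0.04],0],
  [[0,0,0.03],0],
  [[0,0,0],0],
])

```text
time: 31.1
tcp_pos: [0.5263, 0.2467, 0.3447]
tool_rot: [3.141, 0.001, 3.112]
contact_force: [-3.8, 3.5, 8.6]
gripper_width: 0.115
gripper_force: 65.9
```

Call:
step_arm([
  [[0,0,0.03],0],
  [[0,0,0.03],0],
  [[0,0,0],0],
  [[0,0,0],0],
  [[0,0,0],0],
])

```text
time: 31.6
tcp_pos: [0.5263, 0.2468, 0.3446]
tool_rot: [3.14, 0.002, 3.112]
contact_force: [-9.4, 3.4, 19.8]
gripper_width: 0.113
gripper_force: 67.0
```

Stiff, so the tub is flat on the stand. I'll release it slowly, after easing off the pressure.

Call:
step_arm([
  [[0,0,-0.04],0],
  [[0,0,-0.04],0],
  [[0,0,0],0],
  [[0,0,0],0],
  [[0,0,0],0],
])

```text
time: 32.1
tcp_pos: [0.5264, 0.2468, 0.3447]
tool_rot: [3.141, 0.001, 3.112]
contact_force: [-4.4, 4.7, 8.1]
gripper_width: 0.114
gripper_force: 65.6
```

Call:
step_arm([
  [[0,0,0],0],
  [[0,0,0],0],
  [[0,0,0],0],
  [[0,0,0],0],
  [[0,0,-0.2],0],
], hand=45)

```text
time: 32.6
tcp_pos: [0.5262, 0.2462, 0.3493]
tool_rot: [-3.14, -0.002, 3.111]
contact_force: [-1.3, -0.3, 0.1]
gripper_width: 0.449
gripper_force: 0.0
```

Call:
step_arm([
  [[0,0,-0.5],0],
  [[0,0,-0.8],0],
  [[0,0,-0.8],0],
  [[0,0,-0.8],0],
  [[0,0,-0.8],0],
])

```text
time: 33.1
tcp_pos: [0.5263, 0.2464, 0.4626]
tool_rot: [3.142, 0.0, 3.112]
contact_force: [-0.8, -0.0, -0.0]
gripper_width: 0.452
gripper_force: 0.0
```

Call:
step_arm([
  [[0,0.8,0],0],
  [[0,0.8,0],0],
  [[0,0.8,0],0],
  [[0,0.8,0],0],
  [[0,0.8,0],0],
])

```text
time: 33.6
tcp_pos: [0.5298, 0.3691, 0.4599]
tool_rot: [-3.14, -0.001, 3.113]
contact_force: [0.4, 0.2, 0.2]
gripper_width: 0.448
gripper_force: 0.0
```

```bash
python3 pk.py; python3 - <<'E'
from h import *
a=np.load("m0.npz")
for n in ("top","scene"):
    eyes.read_camera(n)
    for q in ("tray","tub","tub_handle","cap","polish_red","mat","stand"):
        r=nets.masks_of(n,q)
        if r: print(n,q,round(r[0]["p"],2),np.round(r[0]["xy"]),r[0]["mask"].sum(),np.round(cv2.boundingRect(r[0]["mask"].astype(np.uint8))), cv2.boundingRect(a[q+n].astype(np.uint8)) if q+n in a else "", np.round(fitbox({n:r[0]["mask"]},(.2,.25,.05),(.52,-.033,-.067)),3) if q=="tray" else "")
E
```

```text
top [338, 194, 10, 10, 75] [ 0.576 -0.129  0.026]
top [338, 211, 10, 10, 76] [ 0.519 -0.128  0.026]
top [325, 217, 10, 10, 78] [ 0.502 -0.088  0.026]
top [337, 224, 10, 10, 81] [ 0.478 -0.124  0.026]
scene [273, 216, 24, 20, 272] [ 0.498 -0.113  0.026]
scene [289, 238, 11, 10, 82] [ 0.572 -0.129  0.026]
scene [392, 280, 6, 6, 18] [0.86  0.018 0.026]
[-1.45290221 -0.2116148  -0.3713663 ]
top tray 0.73 [313. 214.] 4560 [271 181  83  70] (315, 181, 84, 71) [ 0.52  -0.035 -0.058  0.178]
top tub 0.59 [250. 207.] 2741 [210 171  69  67] (209, 171, 71, 68) 
top tub_handle 0.97 [251. 208.] 2872 [210 170  70  69] (210, 170, 70, 70) 
top cap 0.73 [250. 207.] 2844 [209 171  71  68] (231, 179, 48, 50) 
top polish_red 0.5 [246. 165.] 137 [243 156  12  15] (243, 156, 12, 15) 
top stand 0.81 [263. 179.] 1541 [230 153  49 100] (230, 154, 49, 99) 
scene tray 0.93 [312. 216.] 4156 [261 179  98  82] (223, 197, 101, 88) [ 0.52  -0.033 -0.069  0.143]
scene tub 0.84 [351. 165.] 2513 [323 136  68  62] (323, 137, 69, 61) 
scene tub_handle 0.93 [357. 163.] 2547 [322 136  69  63] (323, 136, 68, 63) 
scene cap 0.59 [406. 156.] 624 [385 144  38  23] (329, 143, 45, 31) 
scene polish_red 0.6 [389. 199.] 219 [382 186  12  25] (381, 186, 14, 24) 
scene mat 0.81 [412. 170.] 1380 [369 131  73  55] (368, 132, 74, 53) 
scene stand 0.58 [373. 208.] 1595 [319 166  82  72] (318, 165, 84, 72)
```

```bash
python3 -c "
from workcell import order
print(order.sign_off())"
```

```text
the job is handed in; nothing more can be done
None
```

The job is done and handed in at about 34 s: the tray is against the stand in front of the tub, the cap lies flat and right way up in the middle of the mat, all four balls are in the tray, and the tub is back upright on the stand where it started.

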